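# Hold a valve spring at its set height on the bench spring checker

### The arm

A 7-joint arm with a two-finger parallel gripper is mounted at the origin on the work surface; the furniture and walls round the work are solid. World frame = base frame: x ahead of the robot, y to its left, z up, the work surface at z = 0. Lengths are in m, angles in degrees, forces in N, time in s.
With the tool pointing down it reaches from about 0.425 to 0.925 m from the base axis. Payload 6.8 kg.
Tool frame: the origin (TCP) lies between the finger pads; the fingertips stand robot.tips_ahead ahead of it and the grasp point (between the pads) lies 6 mm ahead of it (robot.tips_ahead is the distance from the TCP to the fingertips, in m); z points along the fingers, y is the line along which they close (so a half turn about z gives the same grasp; the last joint's range is limited). The gripper opens to 85 mm and grips with 20 to 120 N. Pads are 22 mm wide; open, the fingers measure 114 mm over their backs; the gripper's body (76 mm by 85 mm) begins 54 mm behind the grasp point. The pads swing forward as they close: fully open they stand 13 mm farther back than shut.
Start: joints at [66.4, 27.33, 1.283, 89.118, -0.659, 63.558, -4.761], TCP at [0.202, -0.644, 0.256] pointing down, gripper open.
Joint ranges: [-169.35, 169.35], [-19.33, 120.38], [-80.79, 83.38], [13.8, 139.57], [-78.32, 258.32], [9.67, 109.79], [-169.56, 169.56]. Speed limits (degrees/s): [136.94, 136.94, 180, 180, 180, 180, 180].

### API

Orientations are given as [roll, pitch, yaw] about the fixed x, y, z axes, in that order (R = Rz(yaw) Ry(pitch) Rx(roll)).
In Python, from rig import robot gives the robot as it stands.
- The arm moves only by the tool play_rows, never from a script. Its argument "deltas" is a list of rows, each a list of 5 numbers: the shift along the tool's x, y, z scaled (see below), then the turn about the tool's z scaled (see below), then the gripper command: -1 is shut, 1 is fully open, values between are in proportion. A call has 1 to 12 rows; each row shifts and turns the commanded pose from where the row before left it, along the tool's axes as they then stand; what a row does not reach is not made up. The controller multiplies each number of a shift by 0.4 m and each number of a turn by 90 degrees. A row lasts 1/10 s, in which the tool goes at most 50 mm and 8.59 degrees, less where a joint would pass 70% of its speed; a pose out of reach is approached as far as the arm can. A call with a number of a shift or a turn outside -1 to 1 is refused whole. A call with a gripper value outside its range is refused whole. The fingers move at their own pace and stop on an object; "grip_force" is the grip in N (left out, the last holds). Time passes only in rows, so rows that do not move let the fingers close. It gives the time, the measured TCP pose, the force, the opening and the grip force at its end, in the units of the state.
- robot.get_state(): the state, without advancing time (a new reading comes with each control period).
- robot.snapshot(name): name is "scene" or "top" or "wrist"; returns a dict with "color" (480x640x3 uint8, red, green, blue), "depth" (480x640 float32, m along the optical axis (not along the pixel's ray), 0 where there is no reading), "mtx" (3x3 intrinsics, pixels), "extrinsics" (4x4, takes a point from world to camera coordinates). Camera axes: x right, y up, looking along -z (the intrinsics and any distortion apply to the point x, -y, -z); pixel columns grow to the right and rows downward; lengths in m; the calibration is good to about 2 mm. A picture is of the moment at which its call begins.
- robot.sign_off(): hands the job in; it is judged then, once.
Trained networks look in a picture, given as the dict that the camera call returned (one of the last four; its "shot" number tells which), for a name from the list of things; names that differ only in an ending like _2 or _b are one class to them, and where a whole thing is asked for, a point or a joint stands for the part that bears it (a point fixed in the world has none). Each returns a list of dicts, best first, with "score" (0 to 1); they miss things now and then, are a little off and sometimes report something else, mostly with a low value. They report only what shows in the picture. A call takes as long as a camera call.
- robot.spot_in(picture, name): "location" ([column, row] as shares, 0 to 1, of the picture: columns of its width, rows of its height, amid what is visible of it).
- robot.cut_out(picture, name): "region" (480x640 bool, what is visible of it) and "location" ([column, row] as shares, 0 to 1, of the picture: columns of its width, rows of its height, amid what is visible of it).
The state is a dict: "time": time; "qpos": joint angles; "joint_velocities": joint speeds; "joint_torque": joint torques, N m; "position": TCP position; "ee_rot": TCP orientation; "wrist_force": force on the tool from outside, world axes, zero at the start; "ft_torque": the same for the moment, N m; "finger_gap": finger opening in m; "gripper_force": force on a finger pad.
Only numpy, scipy, OpenCV 4.12 (cv2) and the standard library are available. Lean on these libraries where they do the work, as an engineer would, in place of code of your own. Each camera call takes 0.05 s, during which the arm holds its last target. There are 200 camera calls.

### The job

On the blue valve-spring checker, first turn both black clamp knobs clockwise until they reach their end stops, keeping the sprung plunger up meanwhile. Then press the plunger down until its red collar is level with the green marker, and keep pressing it there: the program finishes while holding it at that height. Leave the marker where it is set, and do not disturb the small red bottle or the two upright steel pins in front of the checker.

Things in the scene. Friction and masses are not known exactly. Their poses are not given: they have to be found in the camera images.
- tester: blue spring checker, fixed to the bench: cross-shaped plate 100 (x) by 232 (y) by 16 mm, arms 48 mm wide; on it a steel spring cup 54 mm across, 80 mm high; two dark clamp straps (tops 36 mm up); a 9 mm post, top 122 mm up, at x +40, y +36 mm. Origin: centre of the plate's underside; x away from robot, y left, z up. A tray with 65 mm walls is close on its left, an 82 mm high carton on its right
- knob_left (a joint): left clamp knob (at y = +100 mm of the tester): turn angle, grows clockwise seen from above, from 0 to the end stop at 1.5 rad (tight). Starts somewhere between 0.1 and 0.8. About 0.06 N m of friction; stays where it is left
- knob_right (a joint): right clamp knob (at y = -100 mm of the tester): same as the left one
- knob_left_grip (a point): grip point of the left knob, on its axis, 106 mm above the bench. The knob is a black upright bar, 46 mm long, 12 mm thick, from 90 to 116 mm above the bench, on an 18 mm sleeve. x axis along the bar (pinch across it, along y), z up; turns with the knob. At the stop the bar lies along the tester's y axis, the white line on its top pointing away from the plunger
- knob_right_grip (a point): grip point of the right knob; same shape and axes as the left one
- plunger: sprung plunger at the tester's centre: black round pad 44 mm across, under it a red collar 48 mm across, 4 mm thick, then the coil spring. Origin: centre of the pad's flat top, 137 mm above the bench when up; z up. Slides straight down by up to 24 mm against the spring: 4 N to start, plus 0.5 N per mm; springs up when let go
- red_collar (a point): centre of the red collar at mid-thickness, 15 mm below the pad's top (122 mm above the bench when the plunger is up); moves with the plunger
- marker: green marker clip, 7 mm high, on the scale post, its tongue pointing at the plunger. Origin: on the post's axis at the clip's mid-height; z up. Set each time so that its mid-height is 5 to 21 mm below the collar's rest height; stiff to slide (about 4 N)
- threadlock_bottle: small red bottle, 24 by 40 by 80 mm high, loose on the bench in front of the checker (nearer the robot); origin: centre of its underside, z up
- wrist_pin_a: steel tube standing upright, 23 mm across, 70 mm high, loose on the bench in front of the checker; origin: centre of its underside, z up
- wrist_pin_b: a second such tube, to the right of the first

How it is judged:
By the outcome, as a careful person would: the job done as asked, in the order asked, and still so for the second after the job is handed in, while the arm keeps its last pose, push and grip.
It also fails if it takes over 61 s, if anything falls off the work surface, if the arm or the gripper's body presses on something with over 40 N, if the wrist force passes 120 N, or if a joint passes its speed limit or range.

## Working session

There is one attempt and no reset: what is moved stays moved. The work goes in short steps, Python scripts to look and compute and a tool call to move; the robot and the scene stay as the last step left them, time stands still between calls to the robot, and variables do not carry over. Pictures are saved under pics/ and viewed, at most 10 in all, crops included, and the job is handed in when it is done.

Besides the shell and the picture viewer there is one more tool, called as name(argument=value, ...), one argument or row to a line, values as JSON. play_rows: Moves the arm, as the interface text tells. Shifts and turns lie within -1 to 1; 1 stands for 0.4 m of shift or 90 degrees of turn. Its arguments: {"type":"object","properties":{"deltas":{"type":"array","items":{"type":"array","items":{"type":"number","minimum":-1,"maximum":1}}},"grip_force":{"type":"number"}},"required":["deltas"]}

```bash
mkdir -p pics; cat > h.py <<'E'
import numpy as np, cv2
from rig import robot
def world(p,u,v,d):
    K=p["mtx"];x=(u-K[0,2])/K[0,0]*d;y=(v-K[1,2])/K[1,1]*d
    return (np.linalg.inv(p["extrinsics"])@np.vstack([x,-y,-d,np.ones_like(x)]))[:3].T
def cloud(p,mask):
    v,u=np.nonzero(mask&(p["depth"]>0)); return world(p,u.astype(float),v.astype(float),p["depth"][v,u].astype(float)),u,v
def ray(p,u,v):
    T=np.linalg.inv(p["extrinsics"]);w=world(p,np.array([u*1.]),np.array([v*1.]),np.array([1.]))[0];o=T[:3,3];return o,(w-o)
def atz(p,u,v,z):
    o,d=ray(p,u,v);return o+d*(z-o[2])/d[2]
def save(p,n,crop=None,s=1):
    c=p["color"][:,:,::-1]
    if crop: c=c[crop[1]:crop[3],crop[0]:crop[2]]
    cv2.imwrite("pics/"+n+".png",cv2.resize(c,None,fx=s,fy=s,interpolation=cv2.INTER_CUBIC))
E
python3 - <<'E'
from h import *
s=robot.get_state();print(s["position"],s["ee_rot"],s["time"],robot.tips_ahead)
for cam in ["scene","top"]:
    p=robot.snapshot(cam);save(p,cam+"0")
    print(cam,p["extrinsics"].round(3).tolist(),p["mtx"].round(1).tolist())
    for n in ["tester","knob_left","knob_right","plunger","marker","threadlock_bottle","wrist_pin_a"]:
        for r in robot.cut_out(p,n)[:3]:
            P,u,v=cloud(p,r["region"])
            l=r["location"]; print(n,round(r["score"],2),[round(l[0]*640),round(l[1]*480)],len(P),np.median(P,0).round(3) if len(P) else "",P.min(0).round(3),P.max(0).round(3))
E
```

```text
[ 0.20174883 -0.6435561   0.25530386] [-1.79891380e+02  6.99467316e-03  1.74063879e+01] 0.0 0.025
scene [[-0.674, -0.739, 0.008, 0.287], [0.352, -0.312, 0.882, -0.272], [-0.649, 0.598, 0.47, -0.609], [0.0, 0.0, 0.0, 1.0]] [[576.4, 0.0, 321.0], [0.0, 576.4, 239.4], [0.0, 0.0, 1.0]]
tester 0.66 [316, 264] 4911 [ 0.465 -0.027  0.066] [ 0.334 -0.189 -0.001] [0.604 0.101 0.139]
knob_left 0.7 [255, 253] 322 [0.504 0.06  0.108] [ 0.492 -0.022  0.026] [0.605 0.074 0.118]
knob_left 0.59 [373, 293] 586 [ 0.37  -0.057  0.048] [ 0.364 -0.074  0.   ] [ 0.39  -0.049  0.071]
knob_right 0.58 [376, 232] 195 [ 0.431 -0.118  0.11 ] [ 0.422 -0.147  0.087] [ 0.453 -0.11   0.118]
plunger 0.59 [317, 234] 968 [ 0.47  -0.032  0.124] [ 0.453 -0.189 -0.   ] [ 0.604 -0.014  0.139]
marker 0.63 [295, 235] 116 [ 0.516 -0.021  0.108] [ 0.501 -0.032  0.102] [ 0.533 -0.01   0.111]
wrist_pin_a 0.94 [375, 293] 617 [ 0.37  -0.057  0.047] [ 0.316 -0.122 -0.001] [0.436 0.022 0.113]
wrist_pin_a 0.89 [399, 290] 658 [ 0.354 -0.098  0.041] [ 0.346 -0.211 -0.001] [ 0.433 -0.091  0.072]
top [[-0.013, -1.0, -0.021, -0.02], [0.99
[... 423 characters left out ...]
66 ]
plunger 0.69 [334, 207] 943 [ 0.475 -0.038  0.137] [ 0.419 -0.063  0.025] [ 0.514 -0.014  0.666]
plunger 0.41 [327, 178] 194 [ 0.521 -0.023  0.11 ] [ 0.501 -0.031 -0.001] [ 0.554 -0.01   0.121]
marker 0.56 [325, 180] 127 [ 0.518 -0.024  0.11 ] [ 0.502 -0.03  -0.001] [ 0.539 -0.012  0.114]
threadlock_bottle 0.79 [321, 277] 391 [ 0.384 -0.019  0.045] [ 0.367 -0.037 -0.001] [0.402 0.001 0.083]
wrist_pin_a 0.63 [376, 296] 234 [ 0.358 -0.105  0.068] [ 0.343 -0.115 -0.002] [ 0.37  -0.093  0.075]
wrist_pin_a 0.6 [325, 179] 141 [ 0.519 -0.024  0.11 ] [ 0.502 -0.03  -0.001] [ 0.539 -0.012  0.114]
wrist_pin_a 0.39 [334, 209] 941 [ 0.475 -0.038  0.137] [ 0.419 -0.062  0.026] [ 0.514 -0.011  0.666]
```

View pics/scene0.png

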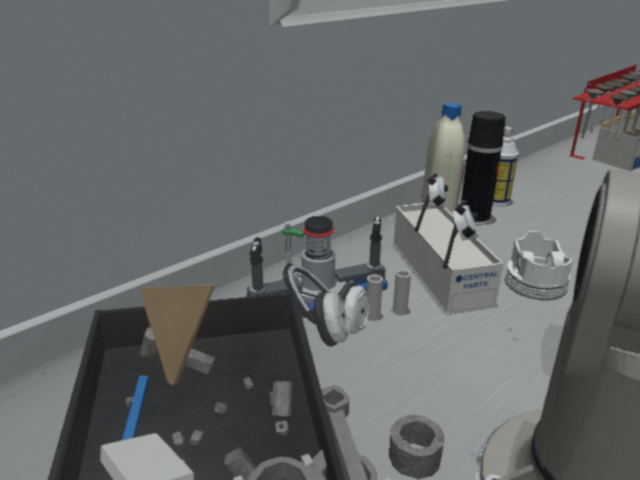

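View pics/top0.png

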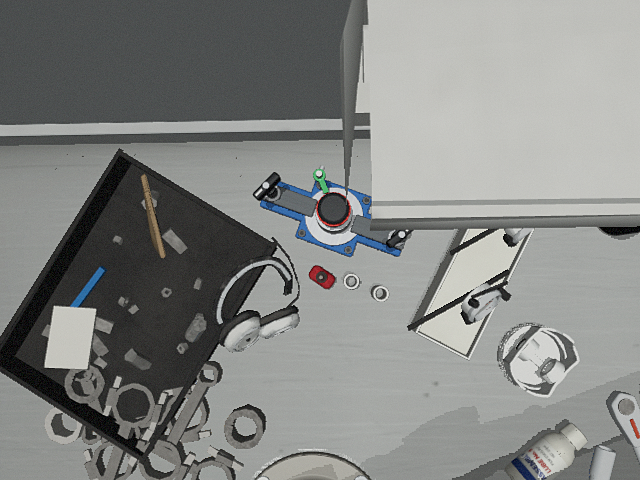

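```bash
python3 - <<'E'
from h import *
p=robot.snapshot("top")
c=p["color"]
def show(name,lo,hi):
    r=robot.cut_out(p,name)[0];P,u,v=cloud(p,r["region"]);m=(P[:,2]>lo)&(P[:,2]<hi);Q=P[m][:,:2]
    (cx,cy),wh,a=cv2.minAreaRect(Q.astype(np.float32)*1000)
    w,V=np.linalg.eigh(np.cov(Q.T));d=V[:,1]
    col=c[v[m],u[m]].astype(int); wt=col.min(1)>140
    print(name,m.sum(),Q.mean(0).round(4),(cx,cy),wh,a,"axis deg",np.degrees(np.arctan2(d[1],d[0])).round(1),"white",wt.sum(),Q[wt].mean(0) if wt.any() else "")
show("knob_left",.105,.13);show("knob_right",.105,.13);show("plunger",.13,.15)
E
```

```text
knob_left 283 [0.5116 0.0542] (512.2725219726562, 54.9342041015625) (11.748698234558105, 43.46902084350586) 45.080360412597656 axis deg 136.5 white 53 [0.50903401 0.05976805]
knob_right 208 [ 0.4368 -0.1262] (438.0327453613281, -127.33412170410156) (11.844110488891602, 36.236080169677734) 38.006954193115234 axis deg 124.3 white 38 [ 0.4418177  -0.13171706]
plunger 796 [ 0.4763 -0.0378] (476.3228454589844, -37.95549392700195) (42.55437088012695, 42.511741638183594) 37.066837310791016 axis deg -158.2 white 0
```

Scene: tester with the plunger at about (317,230), green marker at (292,232), knobs at (256,250) and (376,228). Pins at (375,297) and (401,292), with headphones and the tray in front on the left. Top: plunger (334,210), knobs (267,187) and (398,238), marker (320,176), bottle (321,277). A shelf overhangs from the right, reaching over the right knob.

```bash
python3 - <<'E'
from h import *
A=np.ones((480,640),bool)
p=robot.snapshot("top");P,u,v=cloud(p,A)
m=P[:,2]>.4
print("shelf top cam",m.sum(),np.percentile(P[m],[0,1,5,50,95,99,100],axis=0).round(3).tolist())
m=(P[:,2]>.25)&(P[:,1]>-.12);print("left edge",np.percentile(P[m],[0,5,50,95,100],axis=0).round(3).tolist())
p2=robot.snapshot("scene");P2,u2,v2=cloud(p2,A)
m=(v2<25)&(u2>270)&(u2<520);Q=P2[m];k=Q[:,0]<.9
for uu,vv in [(275,5),(283,20),(300,10),(300,19),(400,5),(400,11),(490,1),(350,40)]:
    print(uu,vv,P2[(u2==uu)&(v2==vv)].round(3).tolist())
Q=np.vstack([P,P2]);
def mx(n,x0,x1,y0,y1,zt=.45):
    m=(Q[:,0]>x0)&(Q[:,0]<x1)&(Q[:,1]>y0)&(Q[:,1]<y1)&(Q[:,2]<zt);print(n,m.sum(),np.percentile(Q[m][:,2],[50,90,99,100]).round(3) if m.any() else "")
mx("headph",.28,.42,.02,.15);mx("tray left",.42,.6,.09,.3);mx("carton",.25,.5,-.36,-.16);mx("behind",.56,.62,-.2,.1);mx("bottle zone",.33,.41,-.12,.01)
m=(Q[:,0]>.25)&(Q[:,0]<.6)&(Q[:,1]<-.15)&(Q[:,1]>-.45)&(Q[:,2]>.1)&(Q[:,2]<.5)
print("tall right",Q[m].min(0),Q[m].max(0))
E
```

```text
shelf top cam 74744 [[0.407, -0.184, 0.4], [0.408, -0.176, 0.405], [0.412, -0.17, 0.423], [0.466, -0.105, 0.681], [0.619, 0.14, 0.685], [0.62, 0.23, 0.685], [0.621, 0.269, 0.687]]
left edge [[0.407, -0.12, 0.25], [0.416, -0.114, 0.282], [0.5, -0.061, 0.663], [0.62, 0.249, 0.684], [0.621, 0.353, 0.687]]
275 5 [[0.582, -0.05, 0.433]]
283 20 [[0.585, -0.066, 0.412]]
300 10 [[0.59, -0.103, 0.422]]
300 19 [[0.585, -0.099, 0.41]]
400 5 [[0.587, -0.326, 0.415]]
400 11 [[0.583, -0.323, 0.406]]
490 1 [[0.584, -0.598, 0.405]]
350 40 [[0.62, -0.24, 0.362]]
headph 16708 [0.054 0.135 0.146 0.151]
tray left 29651 [0.009 0.08  0.134 0.148]
carton 28638 [0.057 0.101 0.143 0.151]
behind 39395 [0.245 0.42  0.445 0.45 ]
bottle zone 6944 [0.001 0.059 0.072 0.083]
tall right [ 0.31698408 -0.44997092  0.1000046 ] [ 0.59419803 -0.15019853  0.43314153]
```

```bash
cat > fk.py <<'E'
import numpy as np
from scipy.optimize import least_squares
DH=[(0,0,.267),(-90,0,0),(90,0,.293),(90,.0525,0),(90,.0775,.3425),(90,0,0),(-90,.076,.097)]
def fk(q):
    T=np.eye(4);out=[]
    for (al,a,d),t in zip(DH,np.radians(q)):
        al=np.radians(al);ca,sa,c,s=np.cos(al),np.sin(al),np.cos(t),np.sin(t)
        T=T@np.array([[c,-s,0,a],[s*ca,c*ca,-sa,-d*sa],[s*sa,c*sa,ca,d*ca],[0,0,0,1]]);out.append(T.copy())
    return out
E
python3 - <<'E'
from h import *; from fk import *
s=robot.get_state();F=fk(s["qpos"])[-1];print(F.round(3).tolist(),np.hypot(*F[:2,3]),np.degrees(np.arctan2(F[1,3],F[0,3])))
A=np.ones((480,640),bool)
p=robot.snapshot("top");P,u,v=cloud(p,A)
m=(P[:,2]>.66);Q=P[m&(u<400)];print("top left edge y",[ (round(x,2),Q[abs(Q[:,0]-x)<.01][:,1].max().round(3)) for x in (.45,.5,.55,.6) if (abs(Q[:,0]-x)<.01).any()])
m=(P[:,2]>.36)&(P[:,2]<.64)&(u>330)&(u<400);Q=P[m];print("side",np.percentile(Q,[0,5,25,50,75,95,100],axis=0).round(3).tolist())
m=(P[:,2]>.36)&(u>420)&(v>205)&(v<240);Q=P[m];print("front",[(z,Q[abs(Q[:,2]-z)<.03][:,0].min().round(3)) for z in (.4,.45,.5,.55,.6,.68) if (abs(Q[:,2]-z)<.03).any()])
E
```

```text
[[0.299, 0.954, -0.012, 0.227], [0.954, -0.299, -0.028, 0.547], [-0.031, -0.003, -1.0, 0.31], [0.0, 0.0, 0.0, 1.0]] 0.5925782619636323 67.43816320898958
top left edge y [(0.45, np.float64(-0.048)), (0.5, np.float64(-0.048))]
side [[0.438, -0.068, 0.36], [0.478, -0.065, 0.385], [0.495, -0.063, 0.438], [0.526, -0.058, 0.566], [0.619, -0.048, 0.578], [0.62, -0.043, 0.636], [0.621, -0.04, 0.64]]
front [(0.68, np.float64(0.407))]
```

```bash
cat > plan.py <<'E'
from h import *
from scipy.spatial.transform import Rotation as R
def plan(pos,rot,wps):
    """wps: (xyz,yaw,nrows); prints cumulative rows in scaled units"""
    pos=np.array(pos,float);r=R.from_euler("xyz",rot,degrees=True)
    for xyz,yaw,n in wps:
        y0=r.as_euler("xyz",degrees=True)[2];dy=(yaw-y0+180)%360-180
        d=(np.array(xyz)-pos)/n
        for i in range(n):
            s=r.inv().apply(np.array(xyz)-pos)/(n-i)/.4;t=-dy/n/90
            s=s.round(4);t=round(t,4)
            pos=pos+r.apply(s*.4);r=r*R.from_euler("z",t*90,degrees=True)
            print([*s.tolist(),t],"|s|mm",round(np.linalg.norm(s)*400),"deg",round(t*90,1))
    print("end",pos.round(4),r.as_euler("xyz",degrees=True).round(2))
E
python3 - <<'E'
from plan import *
A=np.ones((480,640),bool)
Q=np.vstack([cloud(robot.snapshot(c),A)[0] for c in("top","scene")])
a=np.array([.202,-.644]);b=np.array([.34,-.28]);d=(b-a)/np.linalg.norm(b-a)
w=Q[:,:2]-a;t=w@d;n=abs(w[:,0]*d[1]-w[:,1]*d[0])
for k in np.arange(0,.5,.05):
    m=(t>k)&(t<k+.05)&(n<.08);print(k,m.sum(),Q[m][:,2].max().round(3) if m.any() else "")
s=robot.get_state()
plan(s["position"],s["ee_rot"],[((.335,-.29,.25),89,9),((.385,-.19,.2),106,3)])
p=robot.snapshot("wrist");save(p,"w0",s=.6);T=np.linalg.inv(p["extrinsics"]);print(T.round(3).tolist(),p["mtx"][0])
E
```

```text
0.0 0 
0.05 47 0.003
0.1 670 0.034
0.15000000000000002 3524 0.037
0.2 3285 0.006
0.25 4602 0.079
0.30000000000000004 4181 0.077
0.35000000000000003 3115 0.121
0.4 5502 0.152
0.45 8112 0.146
[0.0647, -0.0828, 0.0018, np.float64(-0.0884)] |s|mm 42 deg -8.0
[0.0755, -0.0731, 0.0017, np.float64(-0.0884)] |s|mm 42 deg -8.0
[0.0849, -0.0619, 0.0018, np.float64(-0.0884)] |s|mm 42 deg -8.0
[0.0927, -0.0495, 0.0017, np.float64(-0.0884)] |s|mm 42 deg -8.0
[0.0986, -0.0362, 0.0018, np.float64(-0.0884)] |s|mm 42 deg -8.0
[0.1027, -0.0223, 0.0017, np.float64(-0.0884)] |s|mm 42 deg -8.0
[0.1048, -0.0078, 0.0018, np.float64(-0.0884)] |s|mm 42 deg -8.0
[0.1049, 0.0068, 0.0017, np.float64(-0.0884)] |s|mm 42 deg -8.0
[0.1029, 0.0212, 0.0018, np.float64(-0.0884)] |s|mm 42 deg -8.0
[0.084, 0.0402, 0.0417, np.float64(-0.0629)] |s|mm 41 deg -5.7
[0.0797, 0.0483, 0.0416, np.float64(-0.0629)] |s|mm 41 deg -5.7
[0.0745, 0.056, 0.0417, np.float64(-0.0629)] |s|mm 41 deg -5.7
end [ 0.385 -0.19   0.2  ] [180.     0.   105.99]
[[0.299, 0.908, 0.295, 0.28], [-0.954, 0.284, 0.092, -0.62], [-0.0, -0.309, 0.951, 0.374], [0.0, 0.0, 0.0, 1.0]] [428.07593472   0.         321.88157694]
```

View pics/w0.png

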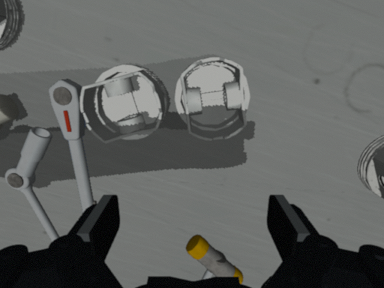

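The start wrist view shows the two fingers at the bottom and some parts on the bench, with nothing in the way.

play_rows(
  deltas=[
    [0.0647,-0.0828,0.0018,-0.0884,0.2],
    [0.0755,-0.0731,0.0017,-0.0884,0.2],
    [0.0849,-0.0619,0.0018,-0.0884,0.2],
    [0.0927,-0.0495,0.0017,-0.0884,0.2],
    [0.0986,-0.0362,0.0018,-0.0884,0.2],
    [0.1027,-0.0223,0.0017,-0.0884,0.2],
    [0.1048,-0.0078,0.0018,-0.0884,0.2],
    [0.1049,0.0068,0.0017,-0.0884,0.2],
    [0.1029,0.0212,0.0018,-0.0884,0.2],
    [0.084,0.0402,0.0417,-0.0629,0.2],
    [0.0797,0.0483,0.0416,-0.0629,0.2],
    [0.0745,0.056,0.0417,-0.0629,0.2],
  ],
)

```text
time: 2.5
position: [0.3856, -0.1888, 0.2]
ee_rot: [179.9, 0.1, 106.2]
wrist_force: [1.1, -0.6, 0.2]
finger_gap: 0.0512
gripper_force: 0.0
```

```bash
python3 - <<'E'
from plan import *
s=robot.get_state();print(s["position"],s["ee_rot"],s["qpos"],s["time"],s["finger_gap"],s["wrist_force"])
p=robot.snapshot("wrist");save(p,"w1")
for n in ["knob_right","plunger","marker"]:
    for r in robot.cut_out(p,n)[:2]:
        P,u,v=cloud(p,r["region"]);print(n,r["score"],[int(r["location"][0]*640),int(r["location"][1]*480)],len(P),np.median(P,0).round(4),P.min(0).round(3),P.max(0).round(3))
E
```

```text
[ 0.38564756 -0.18882685  0.19998182] [1.79938167e+02 7.94166699e-02 1.06202863e+02] [ 44.22556722  10.35287865 -28.94622478 122.97329622   6.76309105
  48.04828431  27.35430395] 2.5 0.05121574625924344 [ 1.09997297 -0.57451953  0.19571923]
knob_right 0.75 [460, 185] 3215 [ 0.4398 -0.1317  0.1155] [ 0.426 -0.175 -0.002] [ 0.509 -0.112  0.119]
plunger 0.6 [593, 30] 5925 [ 0.4669 -0.0522  0.1239] [ 0.456 -0.063 -0.001] [ 0.569 -0.028  0.14 ]
```

View pics/w1.png

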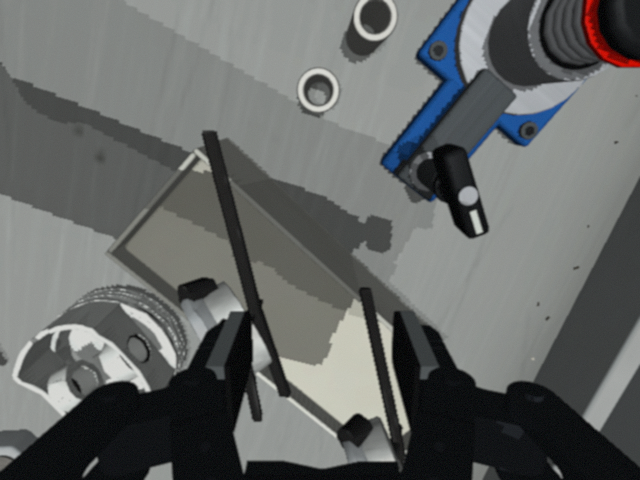

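The wrist view shows the right knob bar from about (450,150) to (480,235), with its white line at the lower end. Pins are at (375,15) and (318,88), the carton with rods is at lower left, and the plunger is at top right.

```bash
cat > knob.py <<'E'
from plan import *
def bar(p,name):
    r=robot.cut_out(p,name)[0];P,u,v=cloud(p,r["region"]);m=(P[:,2]>.111)&(P[:,2]<.121);Q=P[m][:,:2]
    (cx,cy),wh,a=cv2.minAreaRect(Q.astype(np.float32)*1000)
    w,V=np.linalg.eigh(np.cov(Q.T));d=V[:,1];col=p["color"][v[m],u[m]].astype(int);wt=col.min(1)>150
    print(name,m.sum(),"z",np.median(P[m][:,2]).round(4),"mean",Q.mean(0).round(4),"rect",(round(cx,1),round(cy,1)),np.round(wh,1),round(a,1),"axis",np.degrees(np.arctan2(d[1],d[0])).round(1))
E
python3 - <<'E'
from knob import *
p=robot.snapshot("wrist");bar(p,"knob_right")
r=robot.cut_out(p,"plunger")[0];P,u,v=cloud(p,r["region"]);m=P[:,2]>.133;print(P[m].mean(0),m.sum())
s=robot.get_state()
plan(s["position"],s["ee_rot"],[((.4385,-.1295,.15),125,3)])
E
```

```text
knob_right 2381 z 0.1159 mean [ 0.4421 -0.1312] rect (443.6, -132.1) [12.5 46.4] 38.4 axis 128.2
[ 0.46820548 -0.05238219  0.13619069] 1582
[0.0374, 0.0571, 0.042, np.float64(-0.071)] |s|mm 32 deg -6.4
[0.0308, 0.0609, 0.042, np.float64(-0.071)] |s|mm 32 deg -6.4
[0.0239, 0.0639, 0.042, np.float64(-0.071)] |s|mm 32 deg -6.4
end [ 0.4385 -0.1295  0.15  ] [1.80e+02 6.00e-02 1.25e+02]
```

```bash
python3 - <<'E'
from knob import *
s=robot.get_state()
plan(s["position"],s["ee_rot"],[((.4436,-.1321,.15),128.3,4),((.4436,-.1321,.112),128.3,3)])
E
```

```text
[0.0256, 0.0454, 0.0315, np.float64(-0.0624)] |s|mm 24 deg -5.6
[0.0211, 0.0477, 0.0315, np.float64(-0.0624)] |s|mm 24 deg -5.6
[0.0163, 0.0496, 0.0315, np.float64(-0.0624)] |s|mm 24 deg -5.6
[0.0113, 0.0509, 0.0315, np.float64(-0.0624)] |s|mm 24 deg -5.6
[0.0, -0.0, 0.0317, np.float64(-0.0)] |s|mm 13 deg -0.0
[0.0001, -0.0, 0.0317, np.float64(-0.0)] |s|mm 13 deg -0.0
[0.0, -0.0, 0.0316, np.float64(-0.0)] |s|mm 13 deg -0.0
end [ 0.4436 -0.1321  0.112 ] [-1.8000e+02  6.0000e-02  1.2829e+02]
```

play_rows(
  deltas=[
    [0.0256,0.0454,0.0315,-0.0624,0.2],
    [0.0211,0.0477,0.0315,-0.0624,0.2],
    [0.0163,0.0496,0.0315,-0.0624,0.2],
    [0.0113,0.0509,0.0315,-0.0624,0.2],
    [0,0,0,0,0.2],
  ],
)

```text
time: 3.35
position: [0.4446, -0.1297, 0.1489]
ee_rot: [179.9, -0.1, 128.6]
wrist_force: [-0.5, 0.2, -1.2]
finger_gap: 0.0513
gripper_force: 0.0
```

```bash
python3 - <<'E'
from knob import *
s=robot.get_state();print(s["qpos"].round(1) if hasattr(s["qpos"],"round") else s["qpos"],s["ft_torque"])
p=robot.snapshot("wrist");bar(p,"knob_right")
save(p,"w2",s=.8);p=robot.snapshot("scene");save(p,"s2")
E
```

```text
[ 37.   19.1 -33.1 121.2  14.9  43.6  33. ] [-0.02533483  0.08309593 -0.00717965]
knob_right 3146 z 0.1159 mean [ 0.4424 -0.1301] rect (443.4, -131.8) [12.  45.7] 38.7 axis 128.5
```

View pics/s2.png

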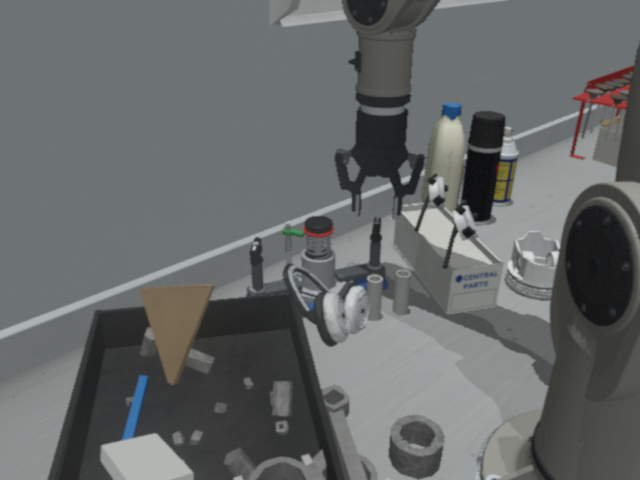

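The arm hangs over the right knob (376,235) with the fingers above it, clear of the cupboard edge and the carton rods.

play_rows(
  deltas=[
    [-0.002,-0.005,0.031,0,0.2],
    [0,0,0.031,0,0.2],
    [0,0,0.031,0,0.2],
    [0,0,0,0,-0.4],
    [0,0,0,0,-0.9],
    [0,0,0,0,-1],
    [0,0,0,0,-1],
    [0,0,0,0,-1],
  ],
  grip_force=40,
)

```text
time: 4.3
position: [0.442, -0.1325, 0.1123]
ee_rot: [-180.0, -0.0, 128.5]
wrist_force: [-2.0, -0.0, -1.9]
finger_gap: 0.0172
gripper_force: 39.1
```

play_rows(
  deltas=[
    [0,0,0,0.06,-1],
    [0,0,0,0.06,-1],
    [0,0,0,0.06,-1],
    [0,0,0,0.06,-1],
    [0,0,0,0.06,-1],
    [0,0,0,0.06,-1],
    [0,0,0,0.06,-1],
    [0,0,0,0.06,-1],
    [0,0,0,0.06,-1],
    [0,0,0,0,-1],
  ],
)

```text
time: 5.3
position: [0.4419, -0.1325, 0.1123]
ee_rot: [-179.9, 0.0, 79.8]
wrist_force: [-2.6, -1.1, -1.6]
finger_gap: 0.017
gripper_force: 39.1
```

```bash
python3 - <<'E'
from h import *
s=robot.get_state();print(s["ft_torque"],s["wrist_force"],s["finger_gap"],s["ee_rot"])
p=robot.snapshot("wrist");save(p,"w3",s=.9)
E
```

```text
[-0.26801716  0.60475711 -0.0683409 ] [-2.5817054  -1.11083818 -1.55774865] 0.017039932070865616 [-1.79944629e+02  3.05247212e-02  7.98054571e+01]
```

View pics/w3.png

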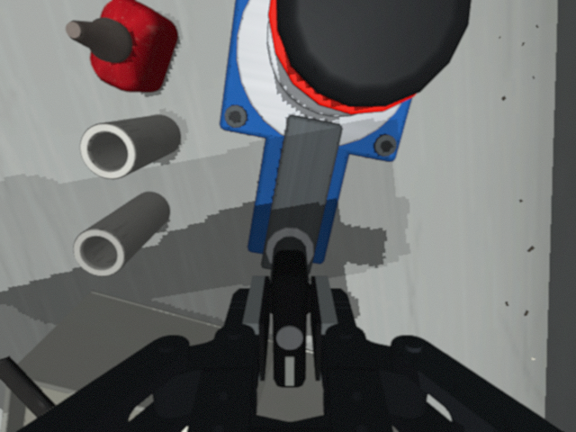

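The bar is held square between the fingers with the white line toward the robot end of the view (290,370). The plunger is clear of the gripper, and the strap runs about 8° off the bar.

play_rows(
  deltas=[
    [0,0,0,0.05,-1],
    [0,0,0,0.05,-1],
    [0,0,0,0.03,-1],
    [0,0,0,0.02,-1],
    [0,0,0,0,-1],
  ],
)

```text
time: 5.85
position: [0.4419, -0.1325, 0.1123]
ee_rot: [-179.9, 0.0, 66.4]
wrist_force: [-4.8, -1.7, -0.5]
finger_gap: 0.0167
gripper_force: 39.3
```

```bash
python3 - <<'E'
from h import *
s=robot.get_state();print(s["ft_torque"],s["wrist_force"],s["finger_gap"],s["ee_rot"])
E
```

```text
[-0.37881812  0.93184395  0.24058727] [-4.81320886 -1.7100867  -0.49817347] 0.01671224906535909 [-1.79944480e+02  4.03273114e-02  6.64486441e+01]
```

play_rows(
  deltas=[
    [0,0,0,0.03,-1],
    [0,0,0,0.02,-1],
    [0,0,0,0,-1],
  ],
)

```text
time: 6.15
position: [0.4428, -0.1309, 0.1123]
ee_rot: [-180.0, -0.1, 61.9]
wrist_force: [-2.2, 5.4, -2.2]
finger_gap: 0.0165
gripper_force: 40.4
```

```bash
python3 - <<'E'
from knob import *
s=robot.get_state();print(s["ft_torque"],s["wrist_force"],s["finger_gap"],s["ee_rot"])
p=robot.snapshot("wrist");r=robot.cut_out(p,"knob_right");print(len(r));bar(p,"knob_right")
p=robot.snapshot("top");bar(p,"knob_left")
E
```

```text
[ 1.16977120e+00  4.30391500e-01 -5.52534229e-04] [-2.17284147  5.38270075 -2.16517907] 0.016502788345946887 [-1.79971395e+02 -1.02117725e-01  6.19227758e+01]
1
knob_right 4813 z 0.1159 mean [ 0.4452 -0.129 ] rect (443.9, -131.5) [46.8 12.4] 73.9 axis 73.9
knob_left 270 z 0.1167 mean [0.511  0.0556] rect (511.4, 55.4) [12.1 43.5] 43.3 axis 134.3
```

play_rows(
  deltas=[
    [0,0,0,0,0.2],
    [0,0,0,0,0.2],
    [0,0,-0.1,0,0.2],
    [0,0,0,0,0.2],
  ],
)

```text
time: 6.8
position: [0.4462, -0.1332, 0.1563]
ee_rot: [179.5, -0.1, 61.9]
wrist_force: [0.5, -1.0, 0.3]
finger_gap: 0.0513
gripper_force: 0.0
```

```bash
python3 - <<'E'
from knob import *
s=robot.get_state();print(s["wrist_force"],s["finger_gap"],s["ee_rot"],s["position"])
p=robot.snapshot("wrist");save(p,"w4");bar(p,"knob_right")
E
```

```text
[ 0.54237697 -0.97566129  0.320206  ] 0.05132775119668245 [ 1.79516758e+02 -1.33526294e-01  6.18584490e+01] [ 0.44616676 -0.13322581  0.15629911]
knob_right 2886 z 0.1159 mean [ 0.445  -0.1296] rect (444.1, -131.2) [45.5 12.2] 74.2 axis 74.1
```

View pics/w4.png

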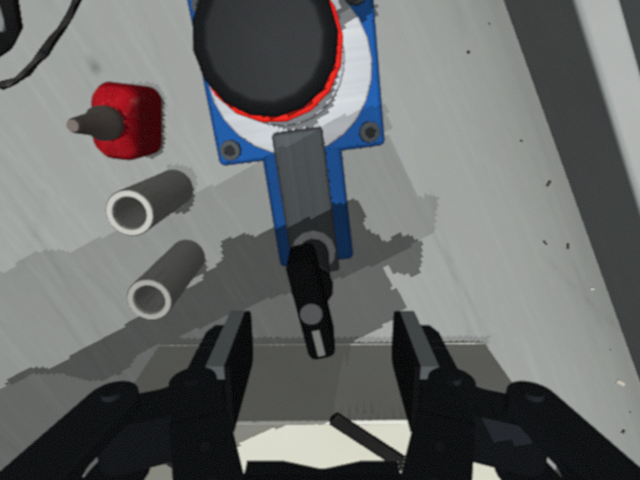

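The right bar now runs from about (300,255) to (320,355), nearly in line with the strap. I'll compare its angle with the blue plate's long axis.

```bash
python3 - <<'E'
from knob import *
for cam in("wrist","top"):
    p=robot.snapshot(cam);P,u,v=cloud(p,np.ones((480,640),bool));c=p["color"][v,u].astype(int)
    # strap top z=.036 (dark, near right arm) and blue plate
    m=(abs(P[:,2]-.036)<.004)&(abs(P[:,0]-.457)<.06)&(P[:,1]>-.17)&(P[:,1]<-.055)
    if m.sum()>50: print(cam,"strap",m.sum(),cv2.minAreaRect((P[m][:,:2]*1000).astype(np.float32)))
    b=(c[:,2]>c[:,0]+50)&(abs(P[:,2]-.016)<.006)&(abs(P[:,0]-.476)<.12)&(abs(P[:,1]+.038)<.13)
    print(cam,"blue",b.sum(),cv2.minAreaRect((P[b][:,:2]*1000).astype(np.float32)))
    # straight edges of the blue arm, robot-side, per y bins
    Q=P[b];e=[]
    for y in np.arange(-.14,-.085,.003):
        k=abs(Q[:,1]-y)<.0015
        if k.sum()>5:e.append((y,Q[k,0].min(),Q[k,0].max()))
    e=np.array(e)
    if len(e)>4:
        for j in(1,2): print("edge",j,np.degrees(np.arctan2(1,np.polyfit(e[:,0],e[:,j],1)[0])).round(1))
    r=robot.cut_out(p,"plunger")[0];P,u,v=cloud(p,r["region"]);m=abs(P[:,2]-.137)<.004;print("plunger",cv2.minEnclosingCircle((P[m][:,:2]*1000).astype(np.float32)),np.median(P[m][:,2]))
E
```

```text
wrist strap 5967 ((453.542236328125, -106.48236083984375), (83.8790054321289, 28.08208465576172), 69.10948944091797)
wrist blue 6274 ((466.2945251464844, -72.91384887695312), (154.44564819335938, 99.1373519897461), 68.62815856933594)
edge 1 81.3
edge 2 46.0
plunger ((479.52288818359375, -38.708274841308594), 21.85134506225586) 0.13701451512794166
top strap 461 ((456.91827392578125, -89.65324401855469), (60.90243148803711, 28.056787490844727), 69.16889190673828)
top blue 1468 ((481.6539611816406, -25.865135192871094), (206.0733184814453, 99.72529602050781), 68.97271728515625)
edge 1 69.5
edge 2 15.4
plunger ((476.5822448730469, -37.853641510009766), 21.820213317871094) 0.13765601870188532
```

play_rows(
  deltas=[
    [0,0,0,-0.067,0.2],
    [0,0,0,-0.067,0.2],
    [0,0,0.0,0,0.2],
    [0,0,0,0,0.2],
  ],
)

```text
time: 7.5
position: [0.4423, -0.1324, 0.1519]
ee_rot: [-180.0, -0.0, 73.8]
wrist_force: [0.5, 0.7, 0.5]
finger_gap: 0.0516
gripper_force: 0.0
```

```bash
python3 - <<'E'
from knob import *
s=robot.get_state();print(s["wrist_force"],s["ft_torque"],s["qpos"])
p=robot.snapshot("wrist");bar(p,"knob_right");s=robot.get_state();print(s["position"],s["ee_rot"])
plan(s["position"],s["ee_rot"],[((.4440,-.1315,.111),74.1,4)])
E
```

```text
[0.47901917 0.67872714 0.45530697] [ 0.01121312 -0.00977695  0.02448173] [ 25.61383586  16.77138423 -19.27393176 122.00135968   8.09108402
  42.45116222 -15.13178448]
knob_right 3062 z 0.1159 mean [ 0.4446 -0.1295] rect (443.9, -131.2) [46.3 12. ] 74.2 axis 74.3
[ 0.44237069 -0.13241804  0.15210415] [-1.79969901e+02  7.50934993e-04  7.38005718e+01]
[0.0008, 0.0008, 0.0257, np.float64(-0.0008)] |s|mm 10 deg -0.1
[0.0008, 0.0008, 0.0257, np.float64(-0.0008)] |s|mm 10 deg -0.1
[0.0009, 0.0009, 0.0257, np.float64(-0.0008)] |s|mm 10 deg -0.1
[0.0008, 0.0008, 0.0257, np.float64(-0.0008)] |s|mm 10 deg -0.1
end [ 0.444  -0.1315  0.111 ] [-179.97    0.     74.09]
```

play_rows(
  deltas=[
    [0.0008,0.0008,0.026,0,0.2],
    [0.0008,0.0008,0.026,0,0.2],
    [0.0008,0.0008,0.026,0,0.2],
    [0.0008,0.0008,0.026,0,-0.4],
    [0,0,0,0,-1],
    [0,0,0,0,-1],
    [0,0,0,0,-1],
    [0,0,0,0,-1],
    [0,0,0,0.02,-1],
    [0,0,0,0.02,-1],
    [0,0,0,0.02,-1],
    [0,0,0,0,-1],
  ],
  grip_force=80,
)

```text
time: 8.8
position: [0.4426, -0.1311, 0.11]
ee_rot: [-179.8, 0.0, 68.4]
wrist_force: [-3.7, 2.9, -18.9]
finger_gap: 0.0146
gripper_force: 78.4
```

```bash
python3 - <<'E'
from knob import *
s=robot.get_state();print(s["wrist_force"],s["ft_torque"],s["finger_gap"])
p=robot.snapshot("wrist");bar(p,"knob_right")
E
```

```text
[ -3.680192     2.89571215 -18.90481168] [ 0.76098637  0.86288229 -0.0517525 ] 0.014617615951459282
knob_right 4909 z 0.1159 mean [ 0.445 -0.129] rect (443.9, -131.4) [46.6 11.8] 69.0 axis 68.9
```

play_rows(
  deltas=[
    [0,0,0,0.02,-1],
    [0,0,0,0.01,-1],
    [0,0,0,0,-1],
  ],
)

```text
time: 9.2
position: [0.4427, -0.1312, 0.11]
ee_rot: [-179.8, 0.0, 65.8]
wrist_force: [-3.5, 3.3, -18.4]
finger_gap: 0.0147
gripper_force: 78.4
```

```bash
python3 - <<'E'
from knob import *
s=robot.get_state();print(s["wrist_force"],s["ft_torque"],s["finger_gap"])
p=robot.snapshot("wrist");bar(p,"knob_right")
E
```

```text
[ -3.48943981   3.307959   -18.37636047] [0.6488106  0.89459866 0.29923668] 0.014717060731170923
knob_right 4899 z 0.1159 mean [ 0.4452 -0.1289] rect (444.0, -131.5) [46.3 12. ] 68.6 axis 68.7
```

play_rows(
  deltas=[
    [0,0,0,-0.02,-1],
    [0,0,0,0,0.0],
    [0,0,0,0,0.2],
    [0,0,0,0,0.2],
    [0,0,-0.06,0,0.2],
    [0,0,-0.06,0,0.2],
    [0,0,0,0,0.2],
    [0,0,0,0,0.2],
  ],
)

```text
time: 10.1
position: [0.4457, -0.1321, 0.1601]
ee_rot: [179.7, -0.0, 67.6]
wrist_force: [-0.6, -0.1, -1.7]
finger_gap: 0.0516
gripper_force: 0.0
```

```bash
python3 - <<'E'
from knob import *
p=robot.snapshot("wrist");bar(p,"knob_right")
s=robot.get_state();print(s["wrist_force"],s["position"],s["ee_rot"])
# next: toward left knob, via in front of checker
plan(s["position"],s["ee_rot"],[((.43,-.08,.2),75,2),((.47,.03,.2),105,4),((.495,.035,.19),128,3)])
E
```

```text
Traceback (most recent call last):
  File "knob.py", line 3, in bar
    r=robot.cut_out(p,name)[0];P,u,v=cloud(p,r["region"]);m=(P[:,2]>.111)&(P[:,2]<.121);Q=P[m][:,:2]
      ~~~~~~~~~~~~~~~~~~~~~^^^
IndexError: list index out of range
```

```bash
cat > knob.py <<'E'
from plan import *
def bar(p,c):
    P,u,v=cloud(p,np.ones((480,640),bool));m=(P[:,2]>.111)&(P[:,2]<.121)&(np.hypot(P[:,0]-c[0],P[:,1]-c[1])<.03);Q=P[m][:,:2]
    if m.sum()<20: print("none");return
    (cx,cy),wh,a=cv2.minAreaRect(Q.astype(np.float32)*1000);w,V=np.linalg.eigh(np.cov(Q.T));d=V[:,1]
    print(m.sum(),"z",np.median(P[m][:,2]).round(4),"rect",(round(cx,1),round(cy,1)),np.round(wh,1),round(a,1),"axis",np.degrees(np.arctan2(d[1],d[0])).round(1))
E
python3 - <<'E'
from knob import *
p=robot.snapshot("wrist");bar(p,(.444,-.1315))
s=robot.get_state();print(s["wrist_force"],s["position"],s["ee_rot"])
plan(s["position"],s["ee_rot"],[((.425,-.08,.18),75,2),((.455,.01,.2),100,3),((.49,.035,.2),120,3)])
E
```

```text
2817 z 0.1159 rect (444.0, -131.3) [45.9 12. ] 69.2 axis 69.3
[-0.59537072 -0.00890825 -0.06632391] [ 0.44402228 -0.13162474  0.15841785] [-1.79987067e+02  7.31333530e-03  6.76032928e+01]
[0.0506, -0.0466, -0.027, np.float64(-0.0411)] |s|mm 30 deg -3.7
[0.0535, -0.0432, -0.0269, np.float64(-0.0411)] |s|mm 30 deg -3.7
[0.0789, 0.0047, -0.0167, np.float64(-0.0926)] |s|mm 32 deg -8.3
[0.0774, 0.0161, -0.0167, np.float64(-0.0926)] |s|mm 32 deg -8.3
[0.0742, 0.0272, -0.0167, np.float64(-0.0926)] |s|mm 32 deg -8.3
[0.0155, 0.0324, 0.0, np.float64(-0.0741)] |s|mm 14 deg -6.7
[0.0116, 0.0339, 0.0, np.float64(-0.0741)] |s|mm 14 deg -6.7
[0.0075, 0.035, 0.0, np.float64(-0.0741)] |s|mm 14 deg -6.7
end [0.49  0.035 0.2  ] [-1.7999e+02 -1.0000e-02  1.2001e+02]
```

play_rows(
  deltas=[
    [0.0506,-0.0466,-0.027,-0.0411,0.2],
    [0.0535,-0.0432,-0.0269,-0.0411,0.2],
    [0.0789,0.0047,-0.0167,-0.0926,0.2],
    [0.0774,0.0161,-0.0167,-0.0926,0.2],
    [0.0742,0.0272,-0.0167,-0.0926,0.2],
    [0.0155,0.0324,0,-0.0741,0.2],
    [0.0116,0.0339,0,-0.0741,0.2],
    [0.0075,0.035,0,-0.0741,0.2],
    [0,0,0,0,0.2],
    [0,0,0,0,0.2],
  ],
)

```text
time: 11.25
position: [0.4894, 0.0348, 0.1996]
ee_rot: [-179.9, -0.1, 119.9]
wrist_force: [-0.3, -0.3, -0.2]
finger_gap: 0.0516
gripper_force: 0.0
```

```bash
python3 - <<'E'
from knob import *
p=robot.snapshot("wrist");bar(p,(.512,.055))
s=robot.get_state();print(s["wrist_force"],s["position"],s["ee_rot"],s["qpos"])
plan(s["position"],s["ee_rot"],[((.5125,.0555,.15),135,3),((.5125,.0555,.111),135,3)])
E
```

```text
2015 z 0.1159 rect (514.8, 55.2) [12.  45.5] 44.9 axis 135.0
[ 1.34038197 -0.60949115  0.8559377 ] [0.48919914 0.03451752 0.19973257] [-1.79911447e+02 -3.10236646e-02  1.19844689e+02] [ 16.03759848  16.86294198 -31.96151011 115.39832166  11.41380812
  50.83587536   7.76003458]
[0.0055, 0.0256, 0.0414, np.float64(-0.0561)] |s|mm 20 deg -5.0
[0.0032, 0.026, 0.0414, np.float64(-0.0561)] |s|mm 20 deg -5.0
[0.0009, 0.0262, 0.0414, np.float64(-0.0561)] |s|mm 20 deg -5.0
[-0.0, 0.0, 0.0325, np.float64(-0.0)] |s|mm 13 deg -0.0
[-0.0, 0.0, 0.0325, np.float64(-0.0)] |s|mm 13 deg -0.0
[-0.0001, 0.0001, 0.0325, np.float64(-0.0)] |s|mm 13 deg -0.0
end [0.5125 0.0555 0.111 ] [-1.7992e+02 -5.0000e-02  1.3499e+02]
```

play_rows(
  deltas=[
    [0.0015,0.0285,0.0414,-0.0561,0.2],
    [0.0025,0.0265,0.0414,-0.0561,0.2],
    [0.0005,0.0262,0.0414,-0.0561,0.2],
    [0,0,0.03,0,0.2],
    [0,0,0.033,0,0.2],
    [0,0,0.033,0,0.2],
    [0,0,0,0,0.2],
    [0,0,0,0,-0.4],
    [0,0,0,0,-1],
    [0,0,0,0,-1],
    [0,0,0,0,-1],
    [0,0,0,0,-1],
  ],
  grip_force=80,
)

```text
time: 12.5
position: [0.5145, 0.0536, 0.1132]
ee_rot: [-179.8, 0.0, 135.1]
wrist_force: [-7.0, -3.0, 9.5]
finger_gap: 0.0143
gripper_force: 78.2
```

```bash
python3 - <<'E'
from knob import *
p=robot.snapshot("wrist");bar(p,(.5145,.055))
s=robot.get_state();print(s["wrist_force"],s["ft_torque"],s["position"],s["ee_rot"],s["finger_gap"])
E
```

```text
6392 z 0.116 rect (514.8, 55.1) [36.9 38.7] 2.2 axis 134.9
[-5.13852947 -3.35827637  9.79349865] [-0.96896118  1.38882608  0.04649468] [0.51446161 0.05363021 0.11315069] [-1.79791204e+02  3.89377270e-02  1.35102433e+02] 0.013970821104023612
```

play_rows(
  deltas=[
    [0,0,0,0.06,-1],
    [0,0,0,0.07,-1],
    [0,0,0,0.07,-1],
    [0,0,0,0.07,-1],
    [0,0,0,0.07,-1],
    [0,0,0,0.07,-1],
    [0,0,0,0.07,-1],
    [0,0,0,0.07,-1],
    [0,0,0,0.07,-1],
    [0,0,0,0.05,-1],
    [0,0,0,0.03,-1],
    [0,0,0,0,-1],
  ],
)

```text
time: 13.75
position: [0.5132, 0.0533, 0.1131]
ee_rot: [-179.8, 0.3, 72.0]
wrist_force: [-9.3, -5.0, 13.2]
finger_gap: 0.014
gripper_force: 78.7
```

```bash
cat > lb.py <<'E'
from knob import *
p=robot.snapshot("wrist")
P,u,v=cloud(p,np.ones((480,640),bool));m=(P[:,2]>.1135)&(P[:,2]<.118)&(np.hypot(P[:,0]-.5148,P[:,1]-.055)<.03)
img=np.zeros((480,640),np.uint8);img[v[m],u[m]]=255;n,l,st,ce=cv2.connectedComponentsWithStats(img)
L=l[v,u]
for k in range(1,n):
    q=P[(L==k)&m][:,:2]
    if len(q)>300:
        w,V=np.linalg.eigh(np.cov(q.T));d=V[:,1];print(len(q),cv2.minAreaRect((q*1000).astype(np.float32)),np.degrees(np.arctan2(d[1],d[0])).round(1))
s=robot.get_state();print(s["wrist_force"],s["ft_torque"],s["position"],s["ee_rot"],s["finger_gap"])
E
python3 lb.py
```

```text
4530 ((515.336181640625, 55.215843200683594), (46.0468864440918, 11.932540893554688), 71.89575958251953) 71.9
[-9.96903229 -4.80599817 13.42383945] [-0.98309008  2.25895329 -0.07806038] [0.51320527 0.05321278 0.11310147] [-179.80342015    0.26541493   72.05839427] 0.014229208910665044
```

Bar at 71.9°, following the tool. The stop is at about 69.1°.

play_rows(
  deltas=[
    [0,0,0,0.02,-1],
    [0,0,0,0.02,-1],
    [0,0,0,0.02,-1],
    [0,0,0,0,-1],
  ],
)

```text
time: 14.2
position: [0.5131, 0.0533, 0.1131]
ee_rot: [-179.8, 0.3, 66.7]
wrist_force: [-10.4, -5.5, 13.5]
finger_gap: 0.0144
gripper_force: 78.8
```

```bash
python3 lb.py
```

```text
4505 ((515.3707275390625, 55.21746063232422), (46.24668884277344, 11.919310569763184), 68.76111602783203) 68.8
[-10.02375213  -5.78409042  13.36407239] [-1.03399115  2.28454251  0.2531006 ] [0.51307878 0.05324331 0.11307704] [-179.81751005    0.28791657   66.71109085] 0.01426081810600455
```

play_rows(
  deltas=[
    [0,0,0,-0.015,-1],
    [0,0,0,0,0],
    [0,0,0,0,0.2],
    [0,0,0,0,0.2],
    [0,0,-0.07,0,0.2],
    [0,0,-0.07,0,0.2],
    [0,0,-0.07,0,0.2],
    [0,0,0,0,0.2],
    [0,0,0,0,-1],
    [0,0,0,0,-1],
  ],
  grip_force=40,
)

```text
time: 15.25
position: [0.5151, 0.055, 0.1955]
ee_rot: [-179.9, 0.0, 68.1]
wrist_force: [0.8, 0.3, 0.5]
finger_gap: 0.0229
gripper_force: 0.0
```

```bash
python3 lb.py; python3 - <<'E'
from knob import *
s=robot.get_state()
plan(s["position"],s["ee_rot"],[((.468,-.035,.2),68,3)])
E
```

```text
1906 ((515.307373046875, 55.58515930175781), (45.45566940307617, 11.700897216796875), 68.45282745361328) 69.0
[-0.08109825 -1.48775242 -0.37717872] [0.03259511 0.04237601 0.01277632] [0.51493209 0.05503199 0.19524142] [-1.79907095e+02  5.22005544e-02  6.81271715e+01] 0.015335946864521046
[-0.0842, -0.0083, -0.0039, np.float64(0.0005)] |s|mm 34 deg 0.0
[-0.0842, -0.0083, -0.0039, np.float64(0.0005)] |s|mm 34 deg 0.0
[-0.0842, -0.0083, -0.0038, np.float64(0.0005)] |s|mm 34 deg 0.0
end [ 0.468 -0.035  0.2  ] [-1.7991e+02  5.0000e-02  6.7990e+01]
```

play_rows(
  deltas=[
    [-0.08,-0.008,-0.004,0,-1],
    [-0.08,-0.008,-0.004,0,-1],
    [0,0,0,0,-1],
    [0,0,0,0,-1],
  ],
)

```text
time: 15.7
position: [0.4853, -0.0024, 0.1988]
ee_rot: [-179.9, 0.0, 68.0]
wrist_force: [0.6, -0.1, 0.8]
finger_gap: -0.0
gripper_force: 0.0
```

```bash
cat > mk.py <<'E'
from knob import *
C=np.array([.4797,-.038])
def meas(cam):
    p=robot.snapshot(cam);P,u,v=cloud(p,np.ones((480,640),bool));c=p["color"][v,u].astype(int)
    g=(c[:,1]>c[:,0]+40)&(c[:,1]>c[:,2]+40)&(np.hypot(P[:,0]-.515,P[:,1]+.025)<.05);G=P[g]
    rd=(c[:,0]>c[:,1]+60)&(c[:,0]>c[:,2]+60)&(np.hypot(*(P[:,:2]-C).T)<.035);r=P[rd]
    if len(G): print(cam,"green",len(G),np.percentile(G[:,2],[1,5,25,50,75,95,99]).round(4),G.min(0).round(3),G.max(0).round(3))
    if len(r): print(cam,"red",len(r),np.percentile(r[:,2],[1,5,25,50,75,95,99]).round(4))
    k=(np.hypot(*(P[:,:2]-C).T)<.018)&(P[:,2]>.1)&(P[:,2]<.145)
    if k.sum()>20: print(cam,"pad",k.sum(),np.percentile(P[k][:,2],[5,50,95]).round(4))
    return p
E
python3 - <<'E'
from mk import *
p=meas("wrist");save(p,"w5");meas("scene");meas("top")
s=robot.get_state();print(s["position"],s["finger_gap"])
E
```

```text
wrist green 858 [0.1076 0.1082 0.1089 0.1094 0.1098 0.1104 0.1109] [ 0.504 -0.031  0.106] [ 0.538 -0.01   0.111]
wrist red 564 [0.1219 0.1227 0.1236 0.124  0.1245 0.1252 0.1296]
wrist pad 302 [0.1037 0.1061 0.1377]
scene green 4 [0.1085 0.1085 0.1085 0.1087 0.1091 0.1095 0.1096] [ 0.526 -0.014  0.108] [ 0.529 -0.012  0.11 ]
scene red 7 [0.1222 0.1224 0.1229 0.123  0.1234 0.1239 0.124 ]
scene pad 267 [0.1024 0.1366 0.1382]
[ 0.48610368 -0.00082105  0.19919383] 2.4950011776556253e-06
```

View pics/w5.png

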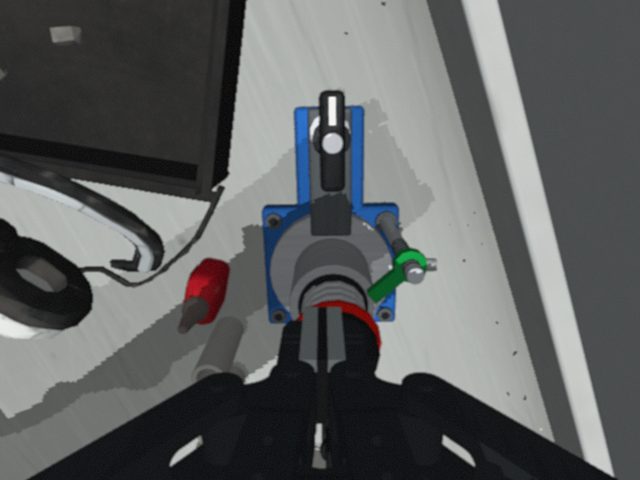

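The left knob's white line points away from the plunger, at (333,110). The marker clip is at (410,265) with its tongue ending at (375,297), next to the collar.

```bash
python3 - <<'E'
from mk import *
p=robot.snapshot("wrist");P,u,v=cloud(p,np.ones((480,640),bool));c=p["color"][v,u].astype(int)
g=(c[:,1]>c[:,0]+40)&(c[:,1]>c[:,2]+40)&(np.hypot(P[:,0]-.515,P[:,1]+.025)<.05);G=P[g]
d=np.hypot(G[:,0]-.530,G[:,1]+.0187)
for a,b in[(0,.006),(.006,.01),(.01,.014),(.014,.02),(.02,.03),(.03,.04)]:
    m=(d>=a)&(d<b)
    if m.sum()>3: print(a,b,m.sum(),np.percentile(G[m][:,2],[2,25,50,75,98]).round(4))
s=robot.get_state();print(s["position"],s["ee_rot"])
plan(s["position"],s["ee_rot"],[((.477,-.035,.175),68,2),((.477,-.035,.1645),68,1)])
E
```

```text
0 0.006 112 [0.1082 0.109  0.1093 0.1097 0.1109]
0.006 0.01 350 [0.1073 0.1088 0.1093 0.1098 0.1106]
0.01 0.014 92 [0.1082 0.109  0.1094 0.1098 0.1105]
0.014 0.02 140 [0.1082 0.109  0.1094 0.1098 0.1104]
0.02 0.03 147 [0.1082 0.109  0.1094 0.1098 0.1107]
[ 0.48612671 -0.00077739  0.19926047] [-1.79979617e+02 -2.45458560e-02  6.82172254e+01]
[-0.044, 0.0053, 0.0303, np.float64(0.0012)] |s|mm 21 deg 0.1
[-0.0439, 0.0054, 0.0303, np.float64(0.0012)] |s|mm 21 deg 0.1
[-0.0, -0.0, 0.0263, np.float64(0.0)] |s|mm 11 deg 0.0
end [ 0.477  -0.035   0.1645] [-1.7998e+02 -2.0000e-02  6.8000e+01]
```

play_rows(
  deltas=[
    [-0.044,0.0053,0.03,0,-1],
    [-0.044,0.0053,0.03,0,-1],
    [0,0,0.0125,0,-1],
    [0,0,0.0125,0,-1],
    [0,0,0,0,-1],
    [0,0,0,0,-1],
  ],
)

```text
time: 16.5
position: [0.4771, -0.0351, 0.1657]
ee_rot: [180.0, -0.0, 68.2]
wrist_force: [-0.0, 0.2, -0.2]
finger_gap: -0.0001
gripper_force: 0.0
```

play_rows(
  deltas=[
    [0,0,0.01,0,-1],
    [0,0,0.01,0,-1],
    [0,0,0.01,0,-1],
    [0,0,0,0,-1],
    [0,0,0,0,-1],
  ],
)

```text
time: 17.0
position: [0.4775, -0.0355, 0.1541]
ee_rot: [179.9, -0.1, 68.1]
wrist_force: [-0.9, 1.6, 7.3]
finger_gap: 0.0001
gripper_force: 3.6
```

```bash
python3 - <<'E'
from mk import *
p=meas("wrist");save(p,"w6");meas("scene");meas("top")
s=robot.get_state();print(s["position"],s["wrist_force"],s["qpos"])
E
```

```text
wrist green 1623 [0.1076 0.1082 0.1089 0.1093 0.1098 0.1104 0.1109] [ 0.505 -0.071 -0.   ] [ 0.539 -0.01   0.118]
wrist red 1440 [0.1145 0.115  0.1157 0.1161 0.1166 0.1175 0.1235]
wrist pad 2901 [0.1282 0.1295 0.1437]
scene green 32 [0.1083 0.1084 0.1089 0.1093 0.1097 0.1105 0.1106] [ 0.508 -0.028  0.108] [ 0.529 -0.011  0.111]
scene red 8 [0.1146 0.1146 0.1149 0.1153 0.1162 0.1164 0.1165]
scene pad 228 [0.1047 0.1304 0.1433]
[ 0.47751133 -0.03547776  0.15420142] [-0.16333753  2.27927031  7.52133869] [  9.45193697  17.52108163 -14.79393176 120.12331043   6.44644748
  42.96979231 -31.25220971]
```

play_rows(
  deltas=[
    [0,0,0.0075,0,-1],
    [0,0,0.0075,0,-1],
    [0,0,0.0055,0,-1],
    [0,0,0,0,-1],
    [0,0,0,0,-1],
  ],
)

```text
time: 17.65
position: [0.4775, -0.0355, 0.1463]
ee_rot: [179.9, -0.1, 68.2]
wrist_force: [-2.0, 1.9, 11.4]
finger_gap: -0.0001
gripper_force: 5.6
```

```bash
python3 - <<'E'
from mk import *
p=meas("wrist");save(p,"w7");meas("scene")
bar(p,(.5153,.0554))
s=robot.get_state();print(s["position"],s["wrist_force"])
E
```

```text
wrist green 1768 [0.1077 0.1084 0.109  0.1094 0.1098 0.1104 0.1109] [ 0.504 -0.074  0.   ] [ 0.539 -0.01   0.113]
wrist red 1454 [0.1066 0.1072 0.1079 0.1083 0.1088 0.1096 0.1144]
wrist pad 3893 [0.1206 0.128  0.1437]
scene green 31 [0.1076 0.108  0.1088 0.1091 0.1096 0.11   0.1103] [ 0.508 -0.027  0.107] [ 0.529 -0.011  0.11 ]
scene red 5 [0.1073 0.1073 0.1074 0.1081 0.1081 0.1083 0.1083]
scene pad 276 [0.1205 0.1297 0.1432]
4465 z 0.116 rect (513.5, 50.8) [37.  11.8] 68.8 axis 69.0
[ 0.47755138 -0.03547755  0.14632587] [-1.72583265  1.17637835 10.91643431]
```

View pics/w7.png

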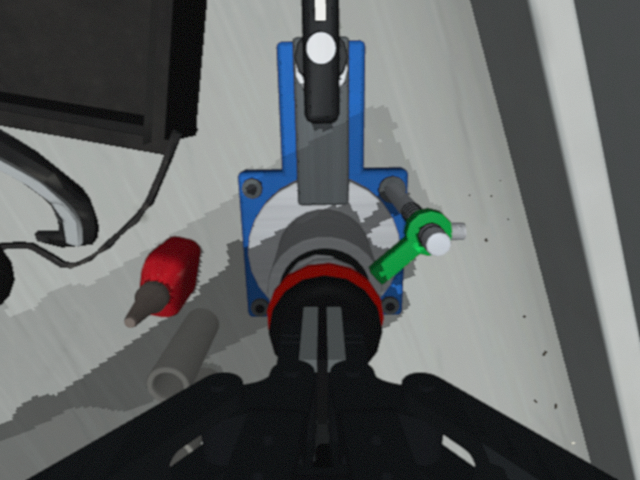

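The closed fingers press the pad at (325,330). The collar edge (red, 325,275) sits about level with the marker tongue (380,272), some 0.4 mm high. I'll nudge it down and hand in.

play_rows(
  deltas=[
    [0,0,0.001,0,-1],
    [0,0,0,0,-1],
    [0,0,0,0,-1],
    [0,0,0,0,-1],
  ],
)

```text
time: 18.15
position: [0.4775, -0.0355, 0.146]
ee_rot: [179.9, -0.1, 68.1]
wrist_force: [-1.9, 2.4, 11.4]
finger_gap: 0.0003
gripper_force: 5.6
```

```bash
python3 - <<'E'
from mk import *
meas("wrist");s=robot.get_state();print(s["position"],s["wrist_force"]);print(robot.sign_off())
E
```

```text
wrist green 1772 [0.1077 0.1083 0.1089 0.1094 0.1098 0.1104 0.1109] [ 0.504 -0.073  0.   ] [ 0.539 -0.01   0.114]
wrist red 1454 [0.1063 0.1068 0.1075 0.1079 0.1084 0.1093 0.1148]
wrist pad 3944 [0.1202 0.128  0.1435]
[ 0.47753635 -0.03547636  0.14595237] [-2.76457569  2.14940924 10.87969077]
the job is handed in; nothing more can be done
None
```

I turned both knobs clockwise to their end stops, then pressed the plunger until its red collar measured level with the green marker, and handed the job in with the arm still holding it there at about 18 s; no verdict came back.

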